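Close the cash drawer and level the market scale

TASK

Get the weighing place of this market stall ready: push the open cash drawer fully home, then level the scale that stands on it: press the orange-barred head of its front left levelling foot down to the stop first, then turn it clockwise until the bubble sits centred between the two black lines of the vial. Finish while still holding the head pressed down with the fingers, the bubble centred and the drawer home. Leave the test weight, the tape and the jars, bottles and stand around it where they are.

Things in the scene. Friction and masses are not known exactly. Their poses are not given: they have to be found in the camera images.
- till_drawer (a joint): opening of the cash drawer (m): 0 = fully home against its stop, grows as it comes out towards the robot (0.13 at most). It slides with a drag of about 3 N and stays where it is left.
- drawer_face (a point): centre of the flat outer face of the dark steel cash drawer front, moving with the drawer. The face is 374 mm wide, 80 mm tall (10 to 90 mm above the counter), no handle. x axis points inward, the way it closes; y left; z up. The grey unit behind it is 340 deep, 380 wide, 100 mm tall; the scale stands on it, 115 mm back from the unit's front edge, its levelling foot 45 to 105 mm back.
- foot_head: head of the scale's front left levelling foot: upright orange bar 52 mm long, 16 thick, 35 tall on a black flange 60 mm across. Origin: centre of the bar when up, 174 mm above the counter (flange top 17.5 mm below it); x along the bar, y across it, z up the turning axis. Turns with 0.1 N m of friction and stays; needs 0.5 to 1.4 rad clockwise seen from above; end stop 0.7 beyond.
- foot_stem (a joint): how far the foot's head (bar and flange together) is pressed down (m): 0 = up, 0.006 = on its stop, where the foot is seated. A spring lifts it whenever it is not held: about 3 N to begin, 10 N to reach the stop. Press it home before turning it.
- bubble (a point): centre of the pale bubble, 14 mm long, in the level vial on the scale's front edge. It slides along the vial: each rad of clockwise turn of the foot's head raises that corner and carries the bubble about 20 mm to the left (towards the foot). At the start it stands 10 to 28 mm right of the middle.
- vial_mid (a point): middle of the dark green level vial (104 x 20 mm, in a black carrier) on the scale, half-way between its two black lines 12 mm to either side; 173 mm above the counter (steel pan behind it 175, its rim 182). x away from the robot, y along the vial to the left, z up. The bubble is centred when its centre is at this point along y, so that it lies between the lines.
- test_weight: brass test weight, 44 mm across, 48 mm tall, standing on the scale's steel pan; origin at its underside
- tape_roll: roll of yellow tape lying on the cash drawer unit's top, front right, 60 mm across, 18 mm high; origin at its underside
- sauce_bottle: amber bottle with red cap, 60 mm across, 190 mm tall, on the counter; origin at its underside
- honey_jar: amber jar with brass lid, 76 mm across, 100 mm tall, on the counter; origin at its underside
- chili_jar: red jar with green lid, 68 mm across, 85 mm tall, on the counter; origin at its underside
- dark_bottle: nearly black bottle, 64 mm across, 200 mm tall, on the counter; origin at its underside
- pay_stand: pink upright payment-code stand, foot 60 x 90 mm, 126 mm tall, on the counter; origin at its underside

How it is judged:
On the way, in this order (a step that is already met when the one before it is completed fails the run):
1. the cash drawer is fully home (value of joint till_drawer below 0.004 m), for 0.2 s.
2. the foot's head is pressed down by the fingers before it is turned to level (bubble still more than 6 mm to the right) (value of joint foot_stem above 0.0045 m and y of bubble in the frame of vial_mid below -0.006 m and contact force between the fingers and foot_head above 5 N), for 0.1 s.
3. the head is held pressed down and the bubble is centred (value of joint foot_stem above 0.0045 m and y of bubble in the frame of vial_mid between -0.005 and 0.005 m and contact force between the fingers and foot_head above 5 N), for 0.3 s.
At the end, for the whole second after the job is handed in: The drawer is within 4 mm of fully home, the foot's head is held at least 4.5 of its 6 mm down by the fingers (more than 5 N between fingers and head), and the bubble's centre is within 5 mm of the vial's middle, all through the last second (all of step 3 and value of joint till_drawer below 0.004 m); the arm keeps its last pose, push and grip.
It fails at once if the test weight on the pan is moved by more than 30 mm (distance of test_weight from where it was at the start of the episode above 0.03 m).
It fails at once if the tape roll is moved by more than 30 mm (distance of tape_roll from where it was at the start of the episode above 0.03 m).
It fails at once if the jars and bottles around are moved by more than 30 mm (distance of any of sauce_bottle, honey_jar, chili_jar, dark_bottle from where it was at the start of the episode above 0.03 m).
It fails at once if the payment stand is moved by more than 30 mm (distance of pay_stand from where it was at the start of the episode above 0.03 m).
It also fails if it takes over 69 s, if anything falls off the work surface, if the arm or the gripper's body presses on something with over 40 N, if the wrist force passes 120 N, or if a joint passes its speed limit or range.

ROBOT

A 7-joint arm with a two-finger parallel gripper is mounted at the origin on the work surface. World frame = base frame: x ahead of the robot, y to its left, z up, the work surface at z = 0. Lengths are in m, angles in rad, forces in N, time in s.
With the tool pointing down it reaches from about 0.4 to 0.85 m from the base axis. Payload 10.4 kg.
Tool frame: the origin (TCP) lies at the very end of the fingers, on their centre line; the grasp point (between the pads) lies 19 mm behind it; z points along the fingers, y is the line along which they close (so a half turn about z gives the same grasp; the last joint's range is limited). The gripper opens to 85 mm and grips with 20 to 120 N. Pads are 22 mm wide; open, the fingers measure 114 mm over their backs; the gripper's body (76 mm by 85 mm) begins 54 mm behind the grasp point. The pads swing forward as they close: fully open they stand 13 mm farther back than shut.
Start: joints at [-1.277, 0.332, -0.065, 1.46, 0.022, 1.35, -0.088], TCP at [0.195, 0.594, 0.196] pointing down, gripper open.
Joint ranges: [-2.6, 2.6], [-0.5, 2.12], [-1.47, 1.34], [0.16, 2.42], [-1.27, 4.41], [0.06, 2.06], [-2.6, 2.6]. Speed limits (rad/s): [2.22, 2.22, 2.79, 2.79, 3.14, 3.14, 3.14].

INTERFACE

Orientations are given as [roll, pitch, yaw] about the fixed x, y, z axes, in that order (R = Rz(yaw) Ry(pitch) Rx(roll)).
In Python, from station import arm gives the robot as it stands.
- The arm moves only by the tool step_arm, never from a script. Its argument "targets" is one flat list of numbers, 6 for each row, row after row: the shift along the world's x, y, z in mm, then the turn, a rotation vector about the world's x, y, z in rad. In form: [tx, ty, tz, ax, ay, az, tx, ty, tz, ax, ay, az, ...]. A call has 1 to 5 rows; each row is the pose to reach, as a shift and turn from the pose commanded when the call began; what a row does not reach only later rows make up. A row lasts 1/12 s, in which the tool goes at most 41.7 mm and 7.16 degrees, less where a joint would pass 70% of its speed; a pose out of reach is approached as far as the arm can. A call with a gripper value outside its range is refused whole. "gripper" is the opening, from -1 (shut) to 1 (fully open), so that 0 is half open, set as the call begins (left out, the last holds). The fingers move at their own pace and stop on an object; "grip_force" is the grip in N (left out, the last holds). Time passes only in rows, so rows that repeat a pose let the fingers close. It gives the time, the measured TCP pose, the force, the opening and the grip force at its end, in the units of the state.
- arm.observe(): the state, without advancing time (a new reading comes with each control period).
- arm.camera(name): name is "scene" or "side" or "wrist"; returns a dict with "color" (480x640x3 uint8, red, green, blue), "fx", "fy", "cx", "cy" (pixels), "k1" (the pictures are not rectified: a ray, as slopes to the right and down, at radius r is drawn at 1 + k1 r^2 times it, then the intrinsics apply), "R" (3x3) and "t" (3): a world point X has camera coordinates R X + t. Camera axes: x right, y down, z forward; pixel columns grow to the right and rows downward; lengths in m; the calibration is good to about 2 mm. A picture is of the moment at which its call begins. There is no depth.
- arm.hand_in(): hands the job in; it is judged then, once.
Trained networks look in the newest picture that a camera, given by its name, has taken for a name from the list of things; names that differ only in an ending like _2 or _b are one class to them, and where a whole thing is asked for, a point or a joint stands for the part that bears it (a point fixed in the world has none). Each returns a list of dicts, best first, with "conf" (0 to 1); they miss things now and then, are a little off and sometimes report something else, mostly with a low value. They report only what shows in the picture. A call takes as long as a camera call.
- arm.boxes_of(camera, thing): "position" ([row, column] in pixels, amid what is visible of it).
- arm.masks_of(camera, thing): "mask" (480x640 bool, what is visible of it) and "position" ([row, column] in pixels, amid what is visible of it).
The state is a dict: "time": time; "joint_pos": joint angles; "joint_vel": joint speeds; "joint_efforts": joint torques, N m; "tool_pos": TCP position; "eef_rot": TCP orientation; "force": force on the tool from outside, world axes, zero at the start; "wrist_torque": the same for the moment, N m; "grip_width": finger opening in m; "gripper_force": force on a finger pad.
Only numpy, scipy, OpenCV 4.12 (cv2) and the standard library are available. Lean on these libraries where they do the work, as an engineer would, in place of code of your own. Each camera call takes 0.05 s, during which the arm holds its last target. There are 200 camera calls.

## Working session

There is one attempt and no reset: what is moved stays moved. The work goes in short steps, Python scripts to look and compute and a tool call to move; the robot and the scene stay as the last step left them, time stands still between calls to the robot, and variables do not carry over. Pictures are saved under pics/ and viewed, at most 13 in all, crops included, and the job is handed in when it is done.

Besides the shell and the picture viewer there is one more tool, called after ">>>" as name(argument=value, ...), one argument or row to a line, values as JSON. step_arm: Moves the arm, as the interface text tells. Its arguments: {"type":"object","properties":{"targets":{"type":"array","items":{"type":"number"}},"gripper":{"type":"number"},"grip_force":{"type":"number"}},"required":["targets"]}

```bash
mkdir -p pics
cat > h.py <<'E'
import numpy as np, cv2
from station import arm
def ray(c,rc):
    # pixel (row,col) -> world origin, direction
    u=(rc[1]-c["cx"])/c["fx"]; v=(rc[0]-c["cy"])/c["fy"]
    x,y=u,v
    for _ in range(20):
        s=1+c["k1"]*(x*x+y*y); x,y=u/s,v/s
    R=np.array(c["R"]);t=np.array(c["t"])
    return -R.T@t, R.T@np.array([x,y,1])
def onz(c,rc,z):
    o,d=ray(c,rc); return o+d*(z-o[2])/d[2]
def proj(c,X):
    p=np.array(c["R"])@np.array(X)+np.array(c["t"]); x,y=p[:2]/p[2]; s=1+c["k1"]*(x*x+y*y)
    return np.array([c["cy"]+c["fy"]*y*s, c["cx"]+c["fx"]*x*s])
def save(c,n): cv2.imwrite("pics/"+n,c["color"][:,:,::-1])
E
python3 - <<'E'
from h import *
Z={"foot_head":.174,"bubble":.173,"vial_mid":.173,"test_weight":.2,"tape_roll":.109,"sauce_bottle":.095,"honey_jar":.05,"chili_jar":.042,"dark_bottle":.1,"pay_stand":.06,"drawer_face":.05}
for n in ["scene","side"]:
    c=arm.camera(n); save(c,n+"0.png")
    print(n,-np.array(c["R"]).T@c["t"])
    for k,z in Z.items():
        for b in arm.boxes_of(n,k)[:2]:
            print(k,round(b["conf"],2),np.round(b["position"]),np.round(onz(c,b["position"],z),3))
print(arm.observe())
E
```

```text
scene [1.16588029 0.84023465 1.24231372]
foot_head 0.6 [258. 334.] [0.624 0.103 0.174]
vial_mid 0.89 [257. 259.] [ 0.782 -0.008  0.173]
test_weight 0.83 [226. 232.] [ 0.798 -0.12   0.2  ]
tape_roll 0.47 [204. 282.] [ 0.598 -0.202  0.109]
sauce_bottle 0.78 [347. 417.] [0.576 0.394 0.095]
honey_jar 0.79 [367. 369.] [0.689 0.354 0.05 ]
chili_jar 0.92 [326. 453.] [0.428 0.377 0.042]
chili_jar 0.29 [237. 345.] [ 0.481 -0.039  0.042]
dark_bottle 0.76 [158. 276.] [ 0.5   -0.407  0.1  ]
dark_bottle 0.68 [258. 334.] [0.585 0.052 0.1  ]
pay_stand 0.79 [180. 237.] [ 0.64  -0.424  0.06 ]
drawer_face 0.65 [240. 346.] [ 0.489 -0.02   0.05 ]
side [ 0.56048237 -0.83912827  1.12646778]
foot_head 0.8 [207. 310.] [0.62  0.074 0.174]
foot_head 0.56 [244. 378.] [ 0.767 -0.05   0.174]
bubble 0.21 [288. 268.] [ 0.518 -0.158  0.173]
vial_mid 0.94 [245. 375.] [ 0.762 -0.051  0.173]
test_weight 0.86 [264. 393.] [ 0.788 -0.128  0.2  ]
test_weight 0.51 [288. 268.] [ 0.52  -0.177  0.2  ]
tape_roll 0.86 [308. 310.] [ 0.607 -0.172  0.109]
sauce_bottle 0.83 [153. 287.] [0.572 0.367 0.095]
honey_jar 0.6 [172. 326.] 
[... 173 characters left out ...]
me': 1.2, 'joint_pos': array([-1.27659393,  0.33219842, -0.06469081,  1.46010192,  0.02160409,
        1.34992392, -0.08848778]), 'joint_vel': array([0.00029913, 0.00099708, 0.00137951, 0.00050523, 0.00023309,
       0.00077333, 0.00023819]), 'joint_efforts': array([ 2.13670251e-04, -6.25239086e+01,  4.95048787e-02, -3.91833329e+01,
        1.65335677e-02,  1.98442605e-03,  6.41464737e-06]), 'tool_pos': array([0.19470019, 0.5939149 , 0.19573757]), 'eef_rot': array([ 3.14152999e+00, -1.00485400e-05,  2.82479797e+00]), 'force': array([-0.45163449, -0.98320084, -0.16309194]), 'wrist_torque': array([ 0.00048344,  0.01281727, -0.00400647]), 'gripper_force': 0.0, 'grip_width': 0.08553860271642799}
```

View pics/scene0.png

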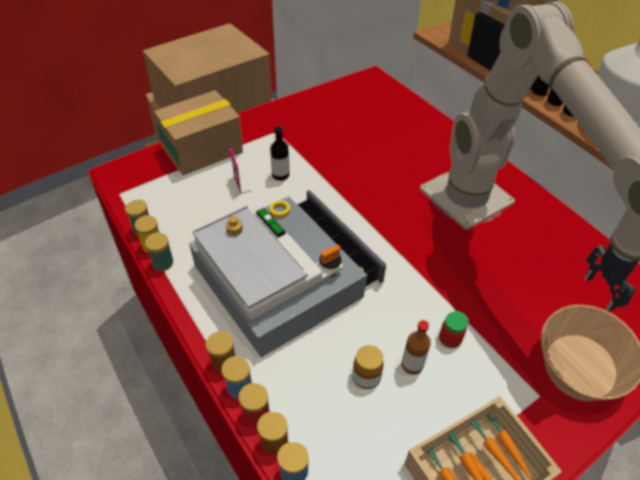

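View pics/side0.png

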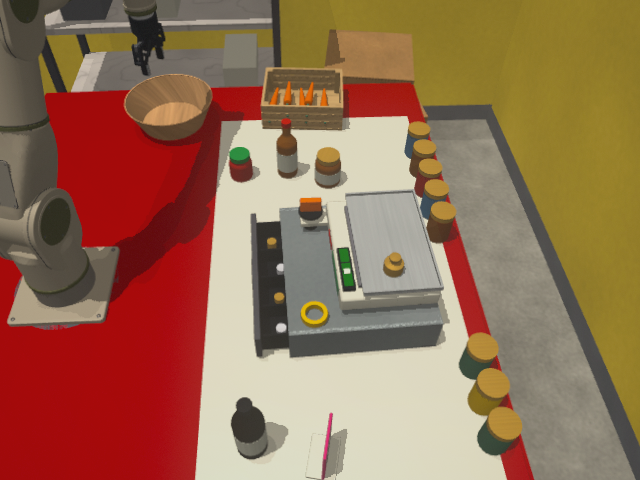

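Scene: drawer is open, foot bar at about (255,330); tape at (208,279). Side: bar (204,310), vial about (268,346), drawer front edge from (215,253) to (350,259). Next I'll zoom in on the side picture.

Run:
```python
from h import *
a=cv2.imread("pics/side0.png")[190:360,245:445]; cv2.imwrite("pics/c1.png",cv2.resize(a,None,fx=4,fy=3.5,interpolation=cv2.INTER_CUBIC)[:600,:800])
for n in ["side","scene"]:
    c=arm.camera(n); h=cv2.cvtColor(c["color"],cv2.COLOR_RGB2HSV); H,S,V=[h[...,i].astype(int) for i in range(3)]
    reg=np.zeros((480,640),bool)
    reg[(slice(190,300) if n=="side" else slice(190,280)),(slice(290,370) if n=="side" else slice(230,350))]=1
    g=reg&(H>45)&(H<80)&(S>120)&(V>30); o=reg&(H>4)&(H<16)&(S>170)&(V>130)
    if n=="side": o[:, 325:]=0
    for nm,m,z in [("green",g,.173),("orange",o,.1915)]:
        p=np.argwhere(m); P=np.array([onz(c,q,z)[:2] for q in p])
        r=cv2.minAreaRect((P*1000).astype(np.float32)); print(n,nm,len(p),p.mean(0).round(1),p.min(0),p.max(0),np.round(r[0]),np.round(r[1]),round(r[2],1))
    pts=[(215,253),(350,259)] if n=="side" else [(192,309),(268,384)]
    for q in pts: print("drawer top",onz(c,q,.09).round(3))
    # unit front top edge
    pts=[(209,281),(328,290)] if n=="side" else []
    for q in pts: print("unit top front",onz(c,q,.10).round(3))
```

```text
side green 284 [266.8 345.7] [248 339] [285 353] [ 688. -109.] [ 20. 103.] 2.1
side orange 103 [200.  310.2] [198 300] [204 320] [620.  77.] [20. 48.] 87.2
drawer top [0.477 0.134 0.09 ]
drawer top [ 0.493 -0.259  0.09 ]
unit top front [0.55  0.142 0.1  ]
unit top front [ 0.561 -0.215  0.1  ]
scene green 181 [222.1 271. ] [209 258] [233 282] [ 691. -103.] [ 24. 105.] 1.6
scene orange 101 [250.8 330.7] [245 322] [256 339] [624.  90.] [53. 15.] 0.1
drawer top [ 0.492 -0.219  0.09 ]
drawer top [0.486 0.149 0.09 ]
```

View pics/c1.png

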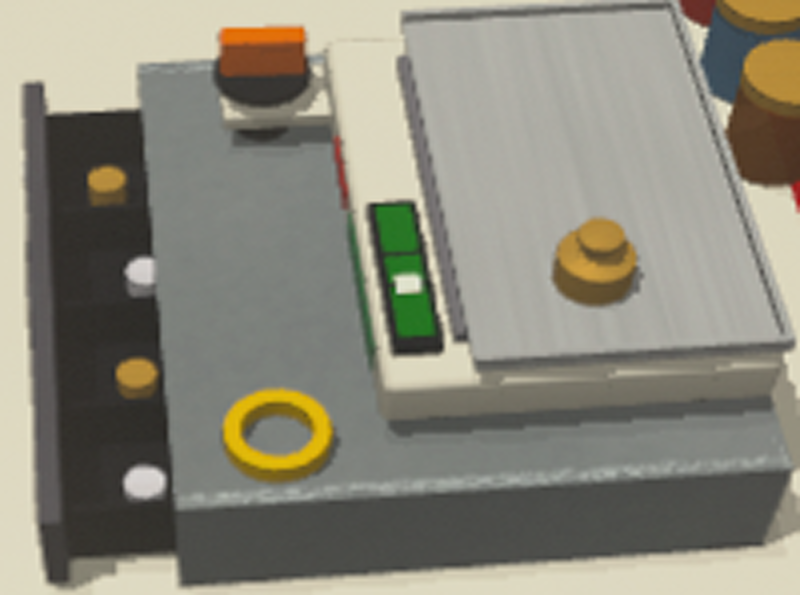

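Bubble is about 20 mm right of the middle, the bar lies nearly along x at about (0.622, 0.083), and the unit is yawed about +0.04. I'll move in front of the drawer at the middle of its face.

>>> step_arm(
  targets=[14, -37, 0, 0, 0, 0.1, 28, -74, 0, 0, 0, 0.2, 42, -111, 0, 0, 0, 0.3, 56, -148, 0, 0, 0, 0.36, 70, -185, 0, 0, 0, 0.36],
  gripper=1,
)

```text
time: 1.72
tool_pos: [0.2651, 0.4071, 0.1957]
eef_rot: [3.141, 0.0, -3.094]
force: [1.1, 1.2, 1.4]
grip_width: 0.0854
gripper_force: 0.0
```

>>> step_arm(
  targets=[14, -37, 0, 0, 0, 0, 28, -74, 0, 0, 0, 0, 42, -111, 0, 0, 0, 0, 56, -148, 0, 0, 0, 0, 70, -185, 0, 0, 0, 0],
)

```text
time: 2.13
tool_pos: [0.335, 0.2221, 0.196]
eef_rot: [3.141, 0.0, -3.098]
force: [0.5, -0.2, 0.3]
grip_width: 0.0851
gripper_force: 0.0
```

>>> step_arm(
  targets=[14, -37, 0, 0, 0, 0, 28, -74, 0, 0, 0, 0, 42, -111, 0, 0, 0, 0, 56, -148, 0, 0, 0, 0, 70, -185, 0, 0, 0, 0],
)

```text
time: 2.55
tool_pos: [0.405, 0.037, 0.1961]
eef_rot: [3.141, 0.001, -3.098]
force: [0.7, 0.0, 0.2]
grip_width: 0.0855
gripper_force: 0.0
```

Run:
```python
from h import *
print(arm.observe())
```

```text
{'time': 2.55, 'joint_pos': array([-0.71197432, -0.21001088,  0.45091309,  2.00883822,  0.09320813,
        1.32223342,  1.32134615]), 'joint_vel': array([ 0.38190432,  0.16855094,  0.759633  , -0.19006268,  0.08655369,
       -0.03361425,  1.1170643 ]), 'joint_efforts': array([ -2.39073917, -22.95993984,  -6.55991971, -36.81330085,
        -0.03733462,   0.48427574,  -2.42705494]), 'tool_pos': array([0.40499783, 0.03696384, 0.1960704 ]), 'eef_rot': array([ 3.14072287e+00,  9.30107187e-04, -3.09843559e+00]), 'force': array([0.73537428, 0.01479147, 0.17760036]), 'wrist_torque': array([ 0.0040537 , -0.08411054, -0.01253447]), 'gripper_force': 0.0, 'grip_width': 0.08551921627965645}
```

>>> step_arm(
  targets=[10, -30, -15, 0, -0.1, 0, 20, -60, -40, 0, -0.2, 0, 30, -80, -70, 0, -0.3, 0, 30, -80, -105, 0, -0.3, 0, 30, -80, -140, 0, -0.3, 0],
)

```text
time: 2.97
tool_pos: [0.4344, -0.0418, 0.0554]
eef_rot: [-3.132, 0.304, -3.1]
force: [1.0, 0.9, 0.1]
grip_width: 0.0857
gripper_force: 0.0
```

>>> step_arm(
  targets=[15, 0, 0, 0, 0, 0, 30, 0, 0, 0, 0, 0, 45, 1, 0, 0, 0, 0, 60, 2, 0, 0, 0, 0, 70, 2, 0, 0, 0, 0],
)

```text
time: 3.38
tool_pos: [0.5062, -0.0389, 0.0561]
eef_rot: [-3.128, 0.301, -3.096]
force: [0.5, 1.2, -0.0]
grip_width: 0.0856
gripper_force: 0.0
```

>>> step_arm(
  targets=[8, 0, 0, 0, 0, 0, 16, 0, 0, 0, 0, 0, 24, 0, 0, 0, 0, 0, 28, 0, 0, 0, 0, 0, 28, 0, 0, 0, 0, 0],
)

```text
time: 3.8
tool_pos: [0.5333, -0.0391, 0.0559]
eef_rot: [-3.128, 0.3, -3.096]
force: [0.3, 0.6, -0.6]
grip_width: 0.0854
gripper_force: 0.0
```

Run:
```python
from h import *
c=arm.camera("side"); save(c,"side1.png"); cv2.imwrite("pics/c2.png",cv2.resize(c["color"][170:400,190:450,::-1],None,fx=3,fy=2.6,interpolation=cv2.INTER_CUBIC))
```

```text
(no output)
```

View pics/c2.png

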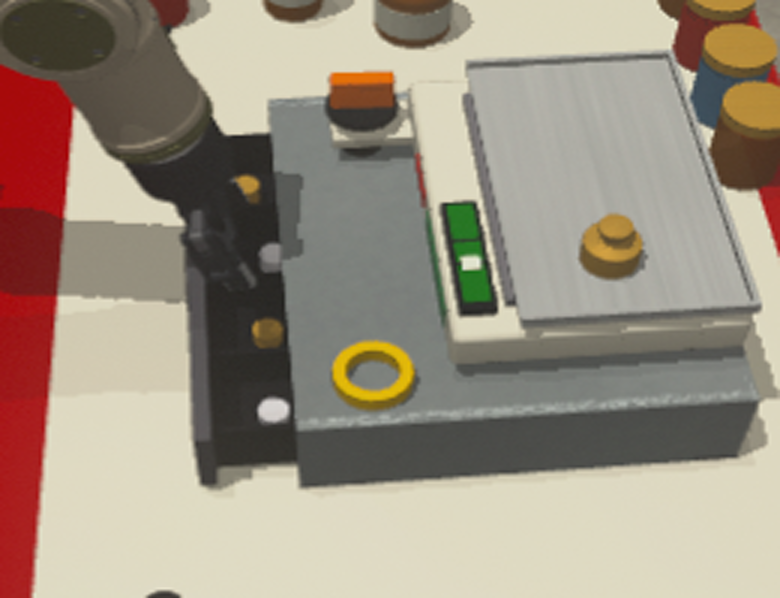

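Fingers appear to be inside the drawer at about side px (281,273), and the drawer hasn't moved. I'll check that by projection.

Run:
```python
from h import *
c=arm.camera("side"); s=arm.observe(); print(s["tool_pos"],s["force"],s["wrist_torque"],c["t"])
print(proj(c,s["tool_pos"]), proj(c,[.48,-.04,.09]),proj(c,[.48,-.04,.01]))
from scipy.spatial.transform import Rotation as Ro
R=Ro.from_euler("xyz",s["eef_rot"]).as_matrix()
for y in(-.045,.045): print(proj(c,s["tool_pos"]+R@[0,y,-.013]))
for q in [(350,259),(354,259),(215,253),(281,255)]: print(onz(c,q,.09), onz(c,q,.01))
c=arm.camera("scene"); save(c,"scene1.png"); print(proj(c,s["tool_pos"]), proj(c,[.48,-.04,.09]))
cv2.imwrite("pics/c3.png",cv2.resize(c["color"][130:330,220:450,::-1],None,fx=3,fy=3,interpolation=cv2.INTER_CUBIC))
```

```text
[ 0.53234303 -0.03920346  0.05563725] [ 0.23117573 -0.00288845 -0.89937672] [-0.00132628  0.3033989  -0.04685829] [-0.62568636  0.10553432  1.37280205]
[275.7910869  276.19704337] [268.32667866 253.60461925] [287.87436407 255.89545674]
[287.80783754 275.47627835]
[258.39475951 273.37645919]
[ 0.49320111 -0.25948938  0.09      ] [ 0.48800799 -0.21474982  0.01      ]
[ 0.49321281 -0.26902733  0.09      ] [ 0.4880206  -0.22502396  0.01      ]
[0.47689631 0.13364778 0.09      ] [0.4704447  0.20873172 0.01      ]
[ 0.48356815 -0.07747947  0.09      ] [ 0.47763151 -0.01869144  0.01      ]
[240.7074271 330.7553079] [225.32458095 345.66551134]
```

View pics/c3.png

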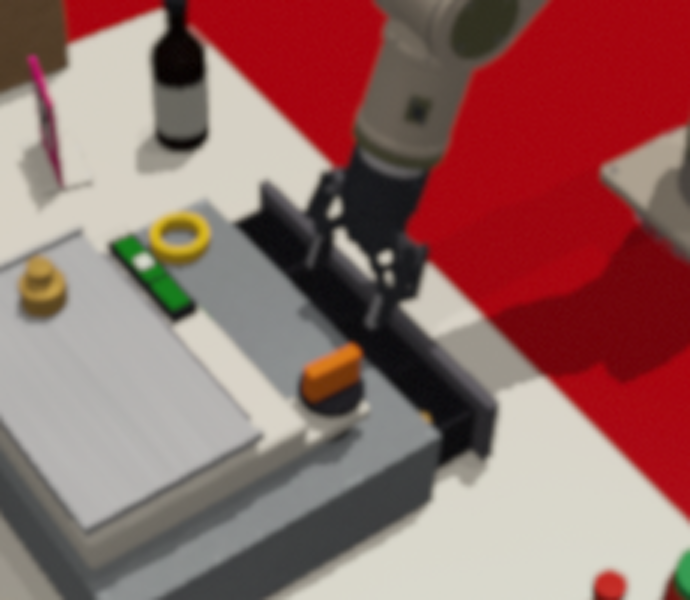

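The fingers passed the face without moving it. I'll lift out, back off, close the fingers and try again more slowly.

>>> step_arm(
  targets=[0, 0, 35, 0, 0, 0, 0, 0, 70, 0, 0, 0, -35, 0, 75, 0, 0, 0, -70, 0, 75, 0, 0, 0, -105, 0, 70, 0, 0, 0],
  gripper=-1,
)

```text
time: 4.37
tool_pos: [0.4273, -0.0394, 0.1271]
eef_rot: [-3.128, 0.303, -3.097]
force: [-0.3, -0.7, 0.1]
grip_width: 0.0254
gripper_force: 0.0
```

>>> step_arm(
  targets=[0, 0, -30, 0, 0, 0, 0, 0, -60, 0, 0, 0, 0, 0, -75, 0, 0, 0, 0, 0, -75, 0, 0, 0],
)

```text
time: 4.7
tool_pos: [0.425, -0.0392, 0.0481]
eef_rot: [-3.128, 0.296, -3.096]
force: [-1.1, -0.2, -0.3]
grip_width: -0.0001
gripper_force: 0.0
```

>>> step_arm(
  targets=[8, 0, 0, 0, 0, 0, 16, 0, 0, 0, 0, 0, 24, 0, 0, 0, 0, 0, 32, 0, 0, 0, 0, 0, 40, 0, 0, 0, 0, 0],
)

```text
time: 5.12
tool_pos: [0.4694, -0.039, 0.0514]
eef_rot: [-3.128, 0.301, -3.096]
force: [-0.1, 0.1, 0.2]
grip_width: 0.0001
gripper_force: 0.0
```

Run:
```python
from h import *
c=arm.camera("side"); save(c,"side2.png"); s=arm.observe(); print(s["tool_pos"],s["force"],proj(c,s["tool_pos"]))
cv2.imwrite("pics/c4.png",cv2.resize(c["color"][190:370,200:380,::-1],None,fx=3.3,fy=3.3,interpolation=cv2.INTER_CUBIC))
```

```text
[ 0.47056435 -0.03890785  0.05171605] [1.47325886 0.44911691 1.88069092] [277.70576054 250.84202704]
```

View pics/c4.png

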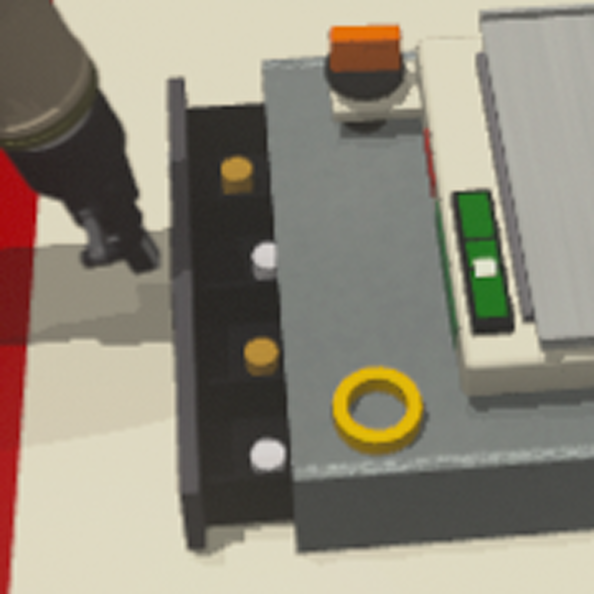

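Closed fingers at px (270,247) stand just in front of the face (251–257). Now a slow push.

>>> step_arm(
  targets=[4, 0, 0, 0, 0, 0, 8, 0, 0, 0, 0, 0, 12, 0, 0, 0, 0, 0, 16, 0, 0, 0, 0, 0, 20, 0, 0, 0, 0, 0],
)

```text
time: 5.58
tool_pos: [0.4875, -0.0388, 0.0504]
eef_rot: [-3.129, 0.299, -3.096]
force: [-2.3, 2.3, 1.8]
grip_width: 0.0001
gripper_force: 1.9
```

>>> step_arm(
  targets=[4, 0, 0, 0, 0, 0, 8, 0, 0, 0, 0, 0, 12, 0, 0, 0, 0, 0, 16, 0, 0, 0, 0, 0, 20, 0, 0, 0, 0, 0],
)

```text
time: 6.0
tool_pos: [0.508, -0.0389, 0.0507]
eef_rot: [-3.128, 0.3, -3.096]
force: [-4.1, 2.5, 0.9]
grip_width: 0.0003
gripper_force: 1.8
```

Run:
```python
from h import *
c=arm.camera("side"); save(c,"side3.png"); s=arm.observe(); print(s["tool_pos"],s["force"],proj(c,s["tool_pos"]))
b=cv2.imread("pics/side2.png").astype(int); d=np.abs(c["color"][:,:,::-1].astype(int)-b).sum(2)
# drawer front lower-right corner region & left end
for r in (330,340,348,222,230): print(r, c["color"][r,248:290].sum(1)//3, b[r,248:290].sum(1)//3)
```

```text
[ 0.50901787 -0.03901279  0.05106496] [-0.66566902 -0.11581566  0.1450852 ] [277.24655671 266.6874147 ]
330 [208 209 209 209 209 208 209 208 208 208 208 208 208 208 209 208 208 208
 209 192 127  91  90  91  90  88  63  50  49  50  48  48  49  50  47  49
  51  53  53  52 116 127] [211 210 211 211 211 167 109  91  91  91  90  83  61  47  48  47  47  48
  47  47  48  48  47  50  50  52  51  52 129 176 199 204 205 205 205 195
 187 138  77  48 118 128]
340 [209 209 210 209 210 209 209 210 209 209 209 209 208 209 209 208 209 209
 209 209 155  85  60  62  60  62  59  52  50  50  49  49  48  50  49  48
  48  48  49  48  51  71] [211 211 211 211 211 211 140  61  61  60  61  61  59  52  49  48  47  50
  48  48  49  48  48  48  47  49  47  47  48  48  47  48  48  48  48  46
  47  46  48  48  52  70]
348 [209 210 209 209 209 209 209 209 209 210 210 209 209 209 210 209 210 209
 210 209 210 148  78  62  61  63  63  61  73  86  89  89  89  92  92  98
 100 100 100 107 104  84] [212 212 212 212 211 211 211 147  69  62  62  61  62  59  53  49  50  49
  50  51  53  56  56  62  63  65  65  73  75  87  89  89  90  92  94  98
 101 101 100 109 105  84]
222 [ 45  43  43  65 161 202 208 207 206 207 207 207 207 207 182 117  88  87
  87  87  60  45  46  47  46  47  47  46  46  47  47  46  91 122 128 128
 127 126 126 127 128 127] [209 209 159 103  88  90  89  89 111 144 123 114 115 115 114  90  78  78
  77  57  49  49  49  50  49  49  49  50  50  51  49  49  93 123 129 130
 130 128 128 128 129 130]
230 [ 44  43  44  42  42  44  44  70 175 205 207 207 207 207 207 144  95  87
  87  88  73  49  40  40  40  41  42  42  41  42  42  44  45 113 125 125
 126 126 127 127 124 124] [209 209 180 115  89  89  89  88  63  43  42  43  43  44  44  43  43  44
  44  44  43  44  44  44  44  46  44  46  44  45  44  45  46 114 126 127
 128 128 129 128 127 126]
```

The drawer now moves with the fingers; about 35 mm to go.

>>> step_arm(
  targets=[5, 0, 0, 0, 0, 0, 10, 0, 0, 0, 0, 0, 15, 0, 0, 0, 0, 0, 20, 0, 0, 0, 0, 0, 25, 0, 0, 0, 0, 0],
)

```text
time: 6.47
tool_pos: [0.5333, -0.0388, 0.0509]
eef_rot: [-3.128, 0.3, -3.096]
force: [-3.9, 3.9, 3.1]
grip_width: -0.0
gripper_force: 2.3
```

>>> step_arm(
  targets=[3, 0, 0, 0, 0, 0, 6, 0, 0, 0, 0, 0, 9, 0, 0, 0, 0, 0, 12, 0, 0, 0, 0, 0, 12, 0, 0, 0, 0, 0],
)

```text
time: 6.88
tool_pos: [0.5373, -0.0394, 0.0468]
eef_rot: [-3.13, 0.284, -3.098]
force: [-38.0, 3.1, 21.2]
grip_width: 0.0005
gripper_force: 19.1
```

>>> step_arm(
  targets=[-20, 0, 0, 0, 0, 0, -45, 0, 10, 0, 0, 0, -60, 0, 45, 0, 0.1, 0, -60, 0, 85, 0, 0.2, 0, -60, 0, 125, 0, 0.3, 0],
)

```text
time: 7.3
tool_pos: [0.4833, -0.0399, 0.1642]
eef_rot: [3.139, 0.011, -3.1]
force: [1.1, -2.0, 0.2]
grip_width: -0.0001
gripper_force: 0.0
```

>>> step_arm(
  targets=[0, 0, 40, 0, 0, 0, 0, 0, 75, 0, 0, 0, 0, 0, 75, 0, 0, 0],
  gripper=1,
)

```text
time: 7.55
tool_pos: [0.4889, -0.0407, 0.2433]
eef_rot: [-3.14, 0.023, -3.101]
force: [0.3, -1.2, 0.0]
grip_width: 0.0357
gripper_force: 0.0
```

```bash
cat > look.py <<'E'
from h import *
def bar():
    for n in ["side","scene","wrist"]:
        c=arm.camera(n); save(c,n+"_l.png"); h=cv2.cvtColor(c["color"],cv2.COLOR_RGB2HSV); H,S,V=[h[...,i].astype(int) for i in range(3)]
        o=((H>4)&(H<16)&(S>170)&(V>190))
        k,l,st,ce=cv2.connectedComponentsWithStats(o.astype(np.uint8))
        for i in range(1,k):
            if st[i,4]<30: continue
            p=np.argwhere(l==i); P=np.array([onz(c,q,.1915)[:2] for q in p])
            r=cv2.minAreaRect((P*1000).astype(np.float32)); 
            if abs(r[0][0]-622)<60 and abs(r[0][1]-83)<60: print(n,len(p),p.mean(0).round(1),np.round(r[0],1),np.round(r[1],1),round(r[2],1))
E
python3 - <<'E'
from look import *
bar()
print(arm.observe()["tool_pos"],arm.observe()["eef_rot"])
b=cv2.imread("pics/side_l.png").astype(int)
for r in (222,348): print(r, b[r,248:290].sum(1)//3)
a=cv2.imread("pics/side_l.png")[190:370,240:420]; w=cv2.imread("pics/wrist_l.png")
cv2.imwrite("pics/c5.png",np.hstack([cv2.resize(a,(390,390)),cv2.resize(w,(400,390))]))
E
```

```text
side 82 [199.5 310.2] [620.6  82.4] [10.1 47.9] 87.2
scene 64 [250.  330.2] [624.4  86.9] [11.3 45.4] 90.0
wrist 68 [458.9 486.1] [638.2  79. ] [12.4  5.9] 39.3
[ 0.4853172  -0.04020496  0.23704879] [-3.14013162  0.01462687 -3.09997396]
222 [131 126 130 140 148 156 168 184 199 207 208 208 208 208 208 208 208 208
 208 208 208 208 208 207 208 208 161 105  90  89  89  86  97 122 129 129
 129 127 127 128 128 129]
348 [210 210 210 211 210 211 211 211 210 210 210 210 210 211 211 210 210 211
 210 210 211 210 210 210 210 210 210 211 210 210 210 210 210 210 183 110
  63  63  63  63  63  73]
```

View pics/c5.png

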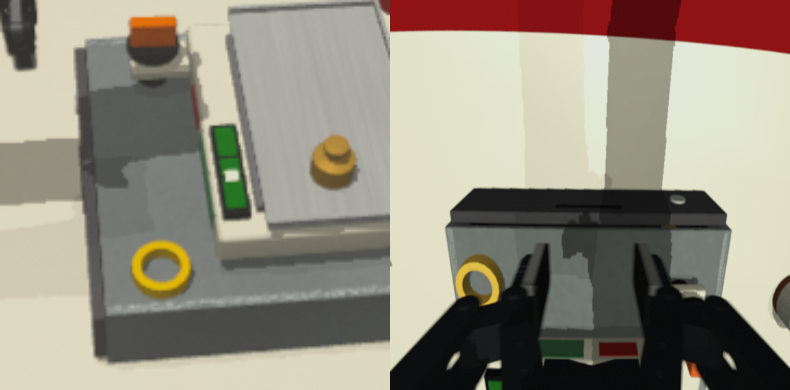

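The drawer front is flush with the unit (side px col 274–280), so it's home. Bar centre is about (0.6225, 0.0845), roughly along x. Moving above it.

>>> step_arm(
  targets=[28, 25, 10, 0, 0, -0.02, 56, 50, 10, 0, 0, -0.04, 84, 75, 10, 0, 0, -0.04, 112, 100, 10, 0, 0, -0.04, 137, 125, 10, 0, 0, -0.04],
  gripper=1,
)

```text
time: 8.12
tool_pos: [0.6229, 0.0864, 0.2451]
eef_rot: [-3.14, 0.012, -3.139]
force: [0.3, -1.4, 0.5]
grip_width: 0.0854
gripper_force: 0.0
```

Run:
```python
from look import *
bar()
s=arm.observe()
print(s["tool_pos"],s["eef_rot"],s["joint_pos"])
```

```text
side 48 [200.2 310.8] [620.5  80.7] [ 6.7 47.8] 87.2
scene 51 [249.9 330.3] [623.4  86.9] [43.5  8.5] 0.1
wrist 1741 [236.1 311.5] [619.2  84. ] [12.1 48.1] 88.6
[0.62224606 0.08720082 0.2437865 ] [-3.13705061  0.00991828 -3.13646926] [-0.78614766  0.37304094  0.76578106  1.42144981 -0.25253675  1.43944121
  1.55129689]
```

>>> step_arm(
  targets=[-2, -2, -25, 0, 0, 0, -3, -3, -50, 0, 0, 0, -3, -3, -72, 0, 0, 0, -3, -3, -80, 0, 0, 0, -3, -3, -80, 0, 0, 0],
)

```text
time: 8.68
tool_pos: [0.6173, 0.0811, 0.1651]
eef_rot: [-3.139, 0.01, -3.141]
force: [-0.1, -0.3, 0.2]
grip_width: 0.0853
gripper_force: 0.0
```

>>> step_arm(
  targets=[0, 0, 0, 0, 0, 0, 0, 0, 0, 0, 0, 0, 0, 0, 0, 0, 0, 0, 0, 0, 0, 0, 0, 0, 0, 0, 0, 0, 0, 0],
  gripper=-1,
  grip_force=40,
)

```text
time: 9.1
tool_pos: [0.6194, 0.0822, 0.1679]
eef_rot: [-3.14, 0.015, -3.139]
force: [0.4, 0.9, -0.3]
grip_width: 0.0255
gripper_force: 0.0
```

>>> step_arm(
  targets=[0, 0, 0, 0, 0, 0, 0, 0, 0, 0, 0, 0, 0, 0, 0, 0, 0, 0, 0, 0, 0, 0, 0, 0, 0, 0, 0, 0, 0, 0],
)

```text
time: 9.52
tool_pos: [0.619, 0.0822, 0.1672]
eef_rot: [-3.14, 0.014, -3.139]
force: [-0.1, -0.8, -1.0]
grip_width: 0.0001
gripper_force: 0.0
```

Run:
```python
from look import *
bar()
s=arm.observe(); print(s["tool_pos"],s["grip_width"],s["force"])
c=arm.camera("side"); print(proj(c,s["tool_pos"]))
a=c["color"][160:260,260:360,::-1]; w=cv2.imread("pics/wrist_l.png"); g=cv2.imread("pics/scene_l.png")[200:300,280:380]
cv2.imwrite("pics/c6.png",np.vstack([np.hstack([cv2.resize(a,(390,295),interpolation=2),cv2.resize(g,(390,295),interpolation=2)]),np.hstack([cv2.resize(w,(390,295)),np.zeros((295,390,3),np.uint8)])]))
```

```text
wrist 394 [270.1 317.7] [603.3  80. ] [17.1  3.5] 0.2
[0.61900577 0.08214395 0.16717122] -6.140903102994433e-06 [ 0.84292497 -0.53427206  0.23538655]
[206.65144236 309.27678064]
```

View pics/c6.png

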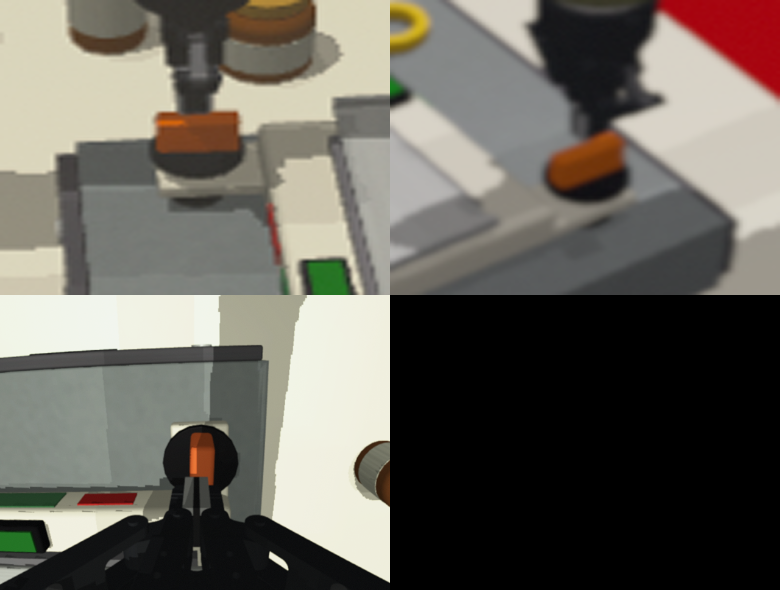

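The closed fingers seem to end on top of the bar, about 25 mm short of the reported TCP. That also explains passing over the drawer front with the open fingers. A gentle touch-down will measure the offset.

>>> step_arm(
  targets=[0, 0, -2, 0, 0, 0, 0, 0, -4, 0, 0, 0, 0, 0, -4, 0, 0, 0],
)

```text
time: 9.97
tool_pos: [0.6188, 0.0822, 0.1626]
eef_rot: [-3.14, 0.013, -3.139]
force: [-0.0, 0.4, 0.0]
grip_width: -0.0002
gripper_force: 0.0
```

Run:
```python
from h import *
for i in range(4):
    arm.camera("side"); s=arm.observe(); print(s["tool_pos"],s["force"])
```

```text
[0.61882163 0.08215106 0.16286618] [0.7705008  0.24380575 0.79753461]
[0.61893368 0.08214805 0.16303225] [-0.03679679 -0.25618959  0.20820849]
[0.61898868 0.08213645 0.16313172] [-0.15123145 -0.44046264  0.46382572]
[0.61901402 0.08214765 0.16319804] [ 0.0284881  -0.08219396  0.102229  ]
```

>>> step_arm(
  targets=[0, 0, -2, 0, 0, 0, 0, 0, -4, 0, 0, 0, 0, 0, -4, 0, 0, 0],
)

```text
time: 10.42
tool_pos: [0.6188, 0.0822, 0.1587]
eef_rot: [-3.14, 0.013, -3.139]
force: [-0.4, -0.5, -0.4]
grip_width: -0.0002
gripper_force: 0.0
```

>>> step_arm(
  targets=[0, 0, -2, 0, 0, 0, 0, 0, -4, 0, 0, 0, 0, 0, -4, 0, 0, 0],
)

```text
time: 10.67
tool_pos: [0.6191, 0.0821, 0.155]
eef_rot: [-3.14, 0.014, -3.139]
force: [-0.9, -0.2, 1.9]
grip_width: 0.0001
gripper_force: 1.2
```

Run:
```python
from h import *
c=arm.camera("side"); s=arm.observe(); print(s["tool_pos"],s["force"],proj(c,s["tool_pos"]),proj(c,s["tool_pos"]+[0,0,.025]))
a=c["color"][170:230,280:340,::-1]; b=arm.camera("scene")["color"][220:280,300:360,::-1]
cv2.imwrite("pics/c7.png",np.hstack([cv2.resize(a,(395,395),interpolation=2),cv2.resize(b,(395,395),interpolation=2)]))
```

```text
[0.61907474 0.08214838 0.15523136] [-1.46972891 -0.48831947  2.1582565 ] [210.04536778 309.27161758] [202.88070597 309.34219739]
```

View pics/c7.png

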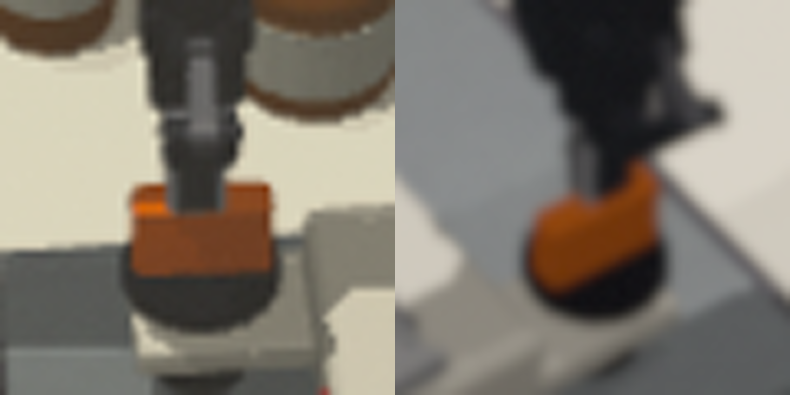

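Contact came at reported z ≈ 0.1555 with the bar top at 0.1915, so the real fingertips sit about 36 mm above the reported TCP. Sideways the fingers are central on the bar. I'll raise, open, and grip lower.

>>> step_arm(
  targets=[0, 0, 20, 0, 0, 0, 0, 0, 35, 0, 0, 0, 0, 0, 35, 0, 0, 0, 0, 0, 35, 0, 0, 0, 0, 0, 35, 0, 0, 0],
  gripper=1,
)

```text
time: 11.18
tool_pos: [0.6187, 0.0822, 0.1895]
eef_rot: [-3.14, 0.013, -3.139]
force: [0.2, 0.1, -1.0]
grip_width: 0.0604
gripper_force: 0.0
```

>>> step_arm(
  targets=[0, 0, 0, 0, 0, 0, 0, 0, 0, 0, 0, 0, 0, 0, -15, 0, 0, 0, 0, 0, -32, 0, 0, 0, 0, 0, -48, 0, 0, 0],
)

```text
time: 11.6
tool_pos: [0.6188, 0.0822, 0.1412]
eef_rot: [-3.14, 0.014, -3.139]
force: [0.5, 0.9, 0.6]
grip_width: 0.0852
gripper_force: 0.0
```

>>> step_arm(
  targets=[0, 0, -8, 0, 0, 0, 0, 0, -14, 0, 0, 0, 0, 0, -19, 0, 0, 0, 0, 0, -19, 0, 0, 0, 0, 0, -19, 0, 0, 0],
)

```text
time: 12.02
tool_pos: [0.6192, 0.0821, 0.1236]
eef_rot: [-3.14, 0.014, -3.14]
force: [-0.8, -0.0, 1.1]
grip_width: 0.0854
gripper_force: 0.0
```

>>> step_arm(
  targets=[0, 0, 0, 0, 0, 0, 0, 0, 0, 0, 0, 0, 0, 0, 0, 0, 0, 0, 0, 0, 0, 0, 0, 0, 0, 0, 0, 0, 0, 0],
  gripper=-1,
  grip_force=40,
)

```text
time: 12.43
tool_pos: [0.6191, 0.0822, 0.1234]
eef_rot: [-3.14, 0.014, -3.139]
force: [-0.9, -0.0, -0.4]
grip_width: 0.0256
gripper_force: 0.0
```

>>> step_arm(
  targets=[0, 0, 0, 0, 0, 0, 0, 0, 0, 0, 0, 0, 0, 0, 0, 0, 0, 0, 0, 0, 0, 0, 0, 0, 0, 0, 0, 0, 0, 0],
)

```text
time: 12.85
tool_pos: [0.6189, 0.0854, 0.1235]
eef_rot: [3.14, 0.014, -3.137]
force: [-1.4, 7.8, 2.6]
grip_width: 0.0155
gripper_force: 43.8
```

Gripped at 15.5 mm. Now I'll centre in y by +3 mm and press down.

>>> step_arm(
  targets=[0, 3, -2, 0, 0, 0, 0, 3, -4, 0, 0, 0, 0, 3, -6, 0, 0, 0, 0, 3, -8, 0, 0, 0, 0, 3, -8, 0, 0, 0],
)

```text
time: 13.27
tool_pos: [0.6191, 0.0854, 0.1175]
eef_rot: [3.141, 0.014, -3.14]
force: [-12.5, 0.2, 21.8]
grip_width: 0.0155
gripper_force: 46.7
```

>>> step_arm(
  targets=[0, 0, -2, 0, 0, 0, 0, 0, -2, 0, 0, 0, 0, 0, -2, 0, 0, 0],
)

```text
time: 13.52
tool_pos: [0.6192, 0.0855, 0.1172]
eef_rot: [3.14, 0.015, -3.14]
force: [-19.8, 0.6, 38.9]
grip_width: 0.0154
gripper_force: 49.0
```

>>> step_arm(
  targets=[-2, 0, 2, 0, 0, 0, -2, 0, 2, 0, 0, 0],
)

```text
time: 13.68
tool_pos: [0.6192, 0.0854, 0.1178]
eef_rot: [3.142, 0.019, -3.14]
force: [3.3, 0.8, 8.9]
grip_width: 0.0153
gripper_force: 44.7
```

```bash
cat > bub.py <<'E'
from h import *
def bub():
    for n in ["side","scene"]:
        c=arm.camera(n); h=cv2.cvtColor(c["color"],cv2.COLOR_RGB2HSV); H,S,V=[h[...,i].astype(int) for i in range(3)]
        g=(H>45)&(H<80)&(S>120)&(V>30)
        sl=np.zeros_like(g); sl[(slice(240,295),slice(335,360)) if n=="side" else (slice(200,240),slice(250,290))]=1
        p=np.argwhere(g&sl); hull=cv2.convexHull(p[:,::-1].astype(np.int32)); m=np.zeros(g.shape,np.uint8); cv2.fillConvexPoly(m,hull,1)
        P=np.array([onz(c,q,.173)[:2] for q in np.argwhere(m)])*1000
        r=cv2.minAreaRect(P.astype(np.float32)); w=np.argwhere((m>0)&(S<110)&(V>130))
        W=np.array([onz(c,q,.173)[:2] for q in w])*1000
        wt=np.array([V[q[0],q[1]]-60 for q in w])
        a=0.04; ax=np.array([-np.sin(a),np.cos(a)])
        pr=P@ax; mid=(pr.min()+pr.max())/2
        print(n,len(p),np.round(r[0]),np.round(r[1]),"bubble off",(np.average(W@ax,weights=wt)-mid).round(1) if len(w) else None,len(w), "len",pr.max()-pr.min())
E
python3 - <<'E'
from bub import *
bub(); s=arm.observe(); print(s["tool_pos"],s["force"],s["joint_pos"],s["gripper_force"])
c=arm.camera("side"); g=arm.camera("scene")
cv2.imwrite("pics/c8.png",np.hstack([cv2.resize(c["color"][170:300,250:380,::-1],(395,395),interpolation=2),cv2.resize(g["color"][180:290,250:360,::-1],(395,395),interpolation=2)]))
E
```

```text
side 284 [ 688. -108.] [ 22. 104.] bubble off -12.4 42 len 103.89800980183371
scene 184 [ 692. -103.] [ 25. 106.] bubble off -19.7 35 len 106.1085501200633
[0.61913993 0.08540952 0.11753458] [-0.12095078  1.6054837  13.80596668] [-0.77184095  0.44013132  0.72875449  1.61349612 -0.30872662  1.18784165
  1.59353005] 45.53791522979736
```

View pics/c8.png

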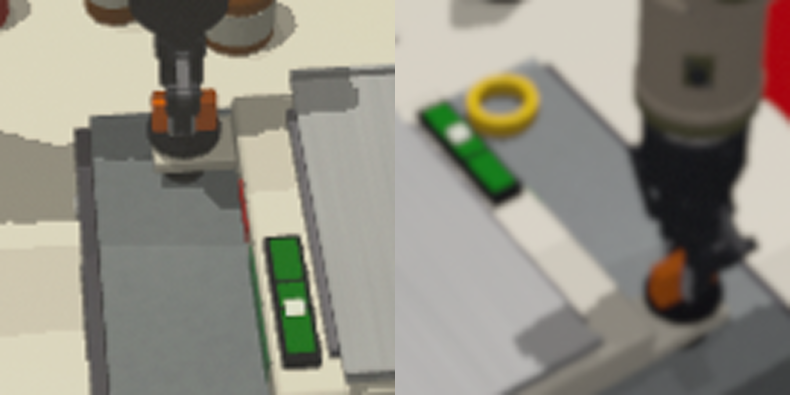

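The bar is gripped and down. The bubble covers the right-hand black line; only the left one shows, at side crop (280,288) with the bubble at (306,294). So it's about 12 mm right, needing about 0.6 rad. Turning clockwise 0.5 first.

>>> step_arm(
  targets=[0, 0, -1, 0, 0, -0.1, 0, 0, -1, 0, 0, -0.2, 0, 0, -1, 0, 0, -0.3, 0, 0, -1, 0, 0, -0.4, 0, 0, -1, 0, 0, -0.4],
)

```text
time: 14.3
tool_pos: [0.6194, 0.086, 0.1177]
eef_rot: [3.139, 0.018, 2.738]
force: [-5.2, 2.6, 26.2]
grip_width: 0.0155
gripper_force: 47.1
```

Run:
```python
from bub import *
bub(); s=arm.observe(); print(s["tool_pos"],s["eef_rot"],s["force"],s["wrist_torque"])
```

```text
side 280 [ 688. -110.] [ 22. 104.] bubble off -2.3 42 len 103.62305772973743
scene 177 [ 692. -103.] [ 25. 106.] bubble off -10.8 33 len 106.1085501200633
[0.61936699 0.086111   0.11771192] [3.13873897 0.01778709 2.74381986] [-4.57272293  2.86183003 25.30339534] [ 0.41415385  0.92845305 -0.08202907]
```

Run:
```python
from h import *
c=arm.camera("side"); g=arm.camera("scene")
a=c["color"][240:296,330:362,::-1]; b=g["color"][202:240,252:288,::-1]
cv2.imwrite("pics/c9.png",np.hstack([cv2.resize(a,(342,600),interpolation=2),cv2.resize(b,(400,600),interpolation=2)]))
# profile along vial, side cam
Rz=np.array
for n,cc,mx,my in [("side",c,688,-109),("scene",g,692,-103)]:
    a_=0.04; out=[]
    for t in np.arange(-56,57,2):
        vals=[]
        for u in (-4,-2,0,2,4):
            X=[(mx-np.sin(a_)*t+np.cos(a_)*u)/1000,(my+np.cos(a_)*t+np.sin(a_)*u)/1000,.173]
            r,q=proj(cc,X); vals.append(cv2.getRectSubPix(cc["color"],(1,1),(float(q),float(r)))[0,0])
        out.append(np.mean(vals,0))
    o=np.round(out).astype(int); print(n,[(int(t),int(v[0]),int(v[1])) for t,v in zip(np.arange(-56,57,2),o)])
```

```text
side [(-56, 48, 48), (-54, 45, 57), (-52, 41, 83), (-50, 38, 109), (-48, 36, 115), (-46, 36, 115), (-44, 36, 115), (-42, 37, 115), (-40, 36, 116), (-38, 37, 115), (-36, 37, 115), (-34, 37, 115), (-32, 36, 116), (-30, 37, 116), (-28, 37, 116), (-26, 37, 116), (-24, 38, 115), (-22, 37, 115), (-20, 36, 115), (-18, 36, 115), (-16, 36, 115), (-14, 47, 97), (-12, 99, 119), (-10, 197, 202), (-8, 214, 218), (-6, 219, 222), (-4, 219, 222), (-2, 219, 222), (0, 219, 222), (2, 185, 197), (4, 115, 148), (6, 56, 124), (8, 38, 111), (10, 40, 98), (12, 45, 74), (14, 43, 93), (16, 39, 110), (18, 36, 115), (20, 37, 115), (22, 36, 115), (24, 37, 115), (26, 37, 116), (28, 37, 116), (30, 38, 116), (32, 39, 116), (34, 38, 116), (36, 37, 116), (38, 38, 116), (40, 38, 116), (42, 37, 115), (44, 38, 116), (46, 38, 116), (48, 38, 116), (50, 39, 111), (52, 46, 82), (54, 104, 114), (56, 182, 176)]
scene [(-56, 116, 136), (-54, 85, 125), (-52, 58, 121), (-50, 38, 121), (-48, 27, 121), (-46, 23, 122), (-44, 23, 123), (-42, 22, 123), (-40, 23, 123), (-38, 22, 123), (-36, 22, 123), (-34, 22, 123), (-32, 23, 123), (-30, 23, 123), (-28, 25, 123), (-26, 33, 124), (-24, 50, 127), (-22, 78, 134), (-20, 110, 147), (-18, 142, 164), (-16, 168, 180), (-14, 185, 192), (-12, 194, 199), (-10, 196, 200), (-8, 193, 197), (-6, 181, 187), (-4, 160, 173), (-2, 131, 154), (0, 97, 137), (2, 65, 122), (4, 42, 111), (6, 30, 103), (8, 25, 101), (10, 23, 104), (12, 23, 111), (14, 23, 117), (16, 23, 121), (18, 22, 122), (20, 22, 123), (22, 22, 124), (24, 22, 124), (26, 22, 124), (28, 22, 123), (30, 22, 123), (32, 22, 123), (34, 23, 123), (36, 23, 124), (38, 23, 124), (40, 22, 123), (42, 22, 121), (44, 23, 115), (46, 23, 105), (48, 23, 90), (50, 24, 71), (52, 25, 51), (54, 25, 36), (56, 27, 30)]
```

View pics/c9.png

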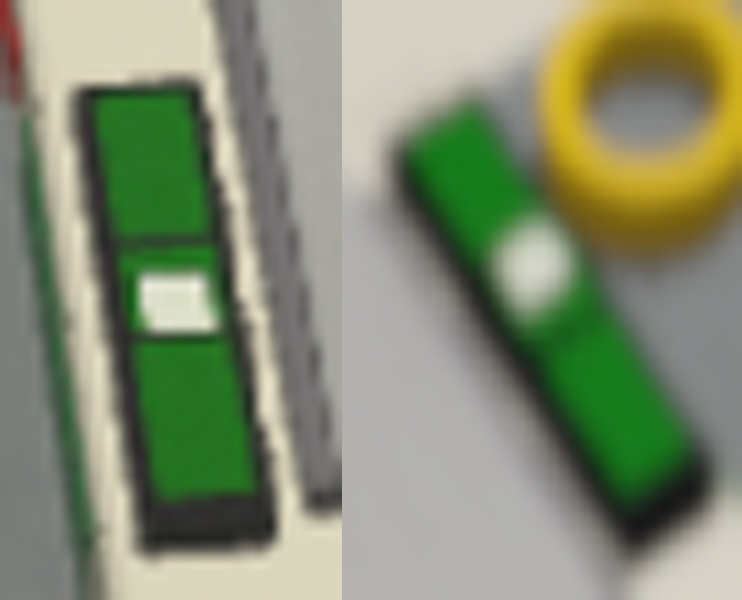

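Both lines now show in the side crop (y = +12 and −13). The bubble is between them but right of the middle: −3.5 mm in side, −6.3 mm in scene, so about −5 once parallax cancels. Turning another 0.2 rad.

>>> step_arm(
  targets=[0, 0, 0, 0, 0, -0.07, 0, 0, 0, 0, 0, -0.14, 0, 0, 0, 0, 0, -0.21, 0, 0, 0, 0, 0, -0.21, 0, 0, 0, 0, 0, -0.21],
)

```text
time: 14.92
tool_pos: [0.6196, 0.0864, 0.1179]
eef_rot: [3.137, 0.017, 2.534]
force: [-5.5, 4.0, 25.2]
grip_width: 0.0156
gripper_force: 47.2
```

Run:
```python
from bub import *
bub(); s=arm.observe(); print(s["tool_pos"],s["eef_rot"],s["force"],s["gripper_force"])
c=arm.camera("side"); g=arm.camera("scene"); ts=np.arange(-56,57,1.)
for n,cc,mx,my,lm in [("side",c,688,-109,-.5),("scene",g,692,-103,-4)]:
    a_=0.04; o=[]
    for t in ts:
        v=[]
        for u in (-4,-2,0,2,4):
            r,q=proj(cc,[(mx-np.sin(a_)*t+np.cos(a_)*u)/1000,(my+np.cos(a_)*t+np.sin(a_)*u)/1000,.173]); v.append(cv2.getRectSubPix(cc["color"],(1,1),(float(q),float(r)))[0,0])
        o.append(np.mean(v,0))
    o=np.array(o); k=np.abs(ts)<35; w=np.clip(o[k,0]-60,0,None); print(n,"bubble vs lines",(ts[k]@w/w.sum()-lm).round(1), "lines at",[(t,int(x)) for t,x in zip(ts,o[:,1]) if x<104 and abs(t)<30])
cv2.imwrite("pics/c10.png",np.hstack([cv2.resize(c["color"][190:300,265:375,::-1],(395,395),interpolation=2),cv2.resize(g["color"][180:290,250:360,::-1],(395,395),interpolation=2)]))
```

```text
side 276 [ 688. -110.] [ 22. 104.] bubble off 1.3 41 len 103.82155835061137
scene 172 [ 692. -103.] [ 25. 106.] bubble off -6.8 33 len 106.1085501200633
[0.61955096 0.08643635 0.11781628] [3.13738865 0.0168293  2.53449534] [-3.8735681   3.17501003 25.85499555] 47.22052574157715
side bubble vs lines 0.3 lines at [(np.float64(-14.0), 92), (np.float64(-13.0), 77), (np.float64(-12.0), 79), (np.float64(-11.0), 87), (np.float64(-10.0), 97), (np.float64(10.0), 103), (np.float64(11.0), 88), (np.float64(12.0), 74), (np.float64(13.0), 79), (np.float64(14.0), 92)]
scene bubble vs lines -2.3 lines at [(np.float64(9.0), 103)]
```

Bubble is now about −1 mm. A small trim, a final check, and hand in.

>>> step_arm(
  targets=[0, 0, 0, 0, 0, -0.05, 0, 0, 0, 0, 0, -0.05, 0, 0, 0, 0, 0, -0.05, 0, 0, 0, 0, 0, -0.05, 0, 0, 0, 0, 0, -0.05],
)

```text
time: 15.53
tool_pos: [0.6197, 0.0865, 0.1179]
eef_rot: [3.137, 0.017, 2.485]
force: [-3.3, 3.5, 25.8]
grip_width: 0.0155
gripper_force: 47.2
```

Run:
```python
from bub import *
bub(); s=arm.observe(); print(s["tool_pos"],s["force"],s["gripper_force"])
b=arm.camera("side")["color"].astype(int)
for r in (348,): print(r, b[r,248:290].sum(1)//3)
print(arm.hand_in())
```

```text
side 270 [ 688. -110.] [ 22. 104.] bubble off 2.8 38 len 103.82155835061137
scene 172 [ 692. -103.] [ 25. 106.] bubble off -6.3 33 len 106.1085501200633
[0.61960967 0.08650121 0.11784886] [-3.77630489  4.17688276 25.26538809] 47.20624387264252
348 [209 209 210 209 209 209 209 209 209 209 209 209 209 210 209 210 209 210
 209 209 209 209 209 209 209 209 209 209 210 209 209 210 210 209 184 109
  64  63  64  62  63  74]
the job is handed in; nothing more can be done
None
```

I handed the job in with the drawer pushed home, the foot head held pressed to its stop in the fingers, and the bubble within about 1–2 mm of the vial's middle by my camera estimate; the hand-in returned no verdict.

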